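# Open the label printer's roll bay

## Robot

A 6-joint arm with a two-finger parallel gripper is mounted at the origin on a cart in front of the work surface, level with it; the furniture and walls round the work are solid. World frame = base frame: x ahead of the robot, y to its left, z up, the work surface at z = 0. Lengths are in m, angles in rad, forces in N, time in s.
With the tool pointing down it reaches from about 0.25 to 0.775 m from the base axis. Payload 4 kg.
Tool frame: the origin (TCP) lies midway between the tips of the shut fingers; the grasp point (between the pads) lies behind it (manip.tcp_to_grasp is the z of the grasp point in the tool frame, in m); z points along the fingers, y is the line along which they close (so a half turn about z gives the same grasp; the last joint's range is limited). The gripper opens to 85 mm and grips with 20 to 120 N. Pads are 22 mm wide; open, the fingers measure 114 mm over their backs; the gripper's body (76 mm by 85 mm) begins 54 mm behind the grasp point. The pads swing forward as they close: fully open they stand 13 mm farther back than shut.
Start: joints at [1.09, 0.087, 1.371, -0, 1.684, -0.103], TCP at [0.203, 0.511, 0.231] pointing down, gripper open.
Joint ranges: [-3.1, 3.1], [-0.76, 2.03], [0.27, 2.55], [-1.08, 4.22], [0.17, 2.65], [-2.57, 2.57]. Speed limits (rad/s): [2.79, 2.79, 3.14, 3.14, 3.14, 3.14].

## Interface

Orientations are given as a unit quaternion [x, y, z, w].
In Python, from station import manip gives the robot as it stands. The module is installed in compiled form; this text tells all that it offers.
- The arm moves only by the tool arm_command, never from a script. Its argument "steps" is a list of rows, each a list of 7 numbers: the opening, from 0 (shut) to 1 (fully open), then the shift along the tool's x, y, z in cm, then the turn, a rotation vector about the tool's x, y, z in rad. A call has 1 to 5 rows; each row is the pose to reach, as a shift and turn from the pose commanded when the call began, along the tool's axes at that moment; what a row does not reach only later rows make up. A row lasts 1/10 s, in which the tool goes at most 50 mm and 8.59 degrees, less where a joint would pass 70% of its speed; a pose out of reach is approached as far as the arm can. A call with a gripper value outside its range is refused whole. The fingers move at their own pace and stop on an object; the grip force is fixed at half the most. Time passes only in rows, so rows that repeat a pose let the fingers close. It gives the time, the measured TCP pose, the force, the opening and the grip force at its end, in the units of the state.
- manip.read_state(): the state, without advancing time (a new reading comes with each control period).
- manip.grab_frame(name): name is "scene" or "side" or "wrist"; returns (picture, depth): 384x512x3 uint8, red, green, blue; 384x512 float32, m along the optical axis (not along the pixel's ray), 0 where there is no reading.
- manip.get_calibration(name): a dict with "intrinsics" (3x3 intrinsics, pixels), "R" (3x3) and "t" (3): a world point X has camera coordinates R X + t; the wrist camera has in their place "hand_eye" (4x4, takes a point from camera to tool coordinates, whose origin is the TCP and whose axes are the flange's). Camera axes: x right, y down, z forward; pixel columns grow to the right and rows downward; lengths in m; the calibration is good to about 2 mm. The wrist camera is an equidistant fisheye: a pixel r from the principal point sees the ray r / f radians off the axis. A picture is of the moment at which its call begins: read the wrist's pose just before it. get_calibration takes no time and is no camera call.
- manip.hand_in(): hands the job in; it is judged then, once.
The state is a dict: "t": time; "joint_pos": joint angles; "dq": joint speeds; "effort": joint torques, N m; "ee_pos": TCP position; "tcp_rot": TCP orientation; "ft_force": force on the tool from outside, world axes, zero at the start; "wrist_torque": the same for the moment, N m; "opening": opening from 0.0 (shut) to 1.0 (fully open); "gripper_force": force on a finger pad.
Only numpy, scipy, OpenCV 4.12 (cv2) and the standard library are available. Lean on these libraries where they do the work, as an engineer would, in place of code of your own. Each camera call takes 0.05 s, during which the arm holds its last target. There are 200 camera calls.

## Task

Open the label printer so that its roll can be changed: press the orange snap tab in with your fingertips and, while it is in, push the cover straight back off its seat onto the rear deck until the roll bay is fully open, then take the hand away. Only press and push: do not lift the cover, and leave everything else on the desk where it is.

Things in the scene. Friction and masses are not known exactly. Their poses are not given: they have to be found in the camera images.
- printer: White desktop label printer, 206 x 120 mm, 93 high, fixed to the desk. Origin: centre of its underside; x points from its front (label mouth, blue key) to its rear, z up. On top two side runners at z = 84 mm carry the cover; fences at both sides rise to 93 mm, with lips over the edges of the closed cover. The roll bay opens from x = -85 to -6 mm.
- deck (a point): Middle of the printer's flat rear deck, at the runners' height, 84 mm above the desk: where the opened cover lies. It reaches from x = -6 to +98 mm of the printer; along its rear edge runs an 8 mm high stop, which the cover meets after about 98 mm of travel. A groove takes the tab's teeth.
- cover: Grey sliding cover of the roll bay, a loose plate 84 x 110 x 4 mm, about 0.16 kg. Origin: centre of the plate's underside; axes as the printer's. Closed, it lies at x = -42, z = 84 mm in the printer's frame, held by the snap tab (2 mm of play). It opens by sliding along the printer's +x; the bay is fully open when it is at x = +36 mm or more (78 mm of travel).
- tab (a joint): Travel of the snap tab into the cover (m), straight down: 0 at rest, 0.0065 fully in. Spring: 2.8 N at first touch, 7.4 N fully in; it springs back out. Beyond 0.0035 its two hidden teeth clear the printer's catch; hold it so until the cover has gone back 15 mm. From there the cover slides freely, tab in or out.
- tab_top (a point): Centre of the upper face of the snap tab, a ribbed orange pad 32 mm (x) by 46 mm (y) at the front edge of the cover, 6 mm proud of the plate at rest (94 mm above the desk); it moves with the tab. Nothing beside or in front of it is higher than 93 mm.
- thumb_stop (a point): Middle of the thumb stop's front face, 6 mm above the plate: an upright wall on the cover, 76 mm wide (y), 13 mm high above the plate, its face 18.5 mm behind the tab's centre, sloping away behind. The finger that holds the tab in pushes the cover back by this face.
- spare_roll: Spare roll of white labels, 54 mm across, 40 high, standing on the desk to the left. Leave alone.
- scanner: Black hand barcode scanner, 35 x 139 x 65 mm, lying on the desk to the right. Leave alone.
- stapler_l: Grey desk stapler, 34 x 138 x 50 mm, to the left. Leave alone.
- marker_l: Blue and white marker pen, 17 x 135 mm, lying to the right. Leave alone.
- tape_l: Roll of masking tape, 104 mm across, 25 high, lying far left. Leave alone.
- punch: Two-hole punch with blue lever, 106 x 148 x 66 mm, at the back left. Leave alone.
Things that resemble listed ones, but are neither listed nor needed, are in the scene too. Leave any red look-alike of the cover alone.

How it is judged:
On the way, in this order (a step that is already met when the one before it is completed fails the run):
1. the snap tab is pressed in (more than 3.5 mm) while the cover is still on its seat (value of joint tab above 0.0035 m and x of cover in the frame of printer below -0.036 m), for 0.05 s.
2. the cover is pushed back off its seat until the roll bay is open (x of cover in the frame of printer above 0.034 m), for 0.1 s.
At the end, for the whole second after the job is handed in: The cover lies flat and at rest on the printer's rear deck, pushed back at least 76 mm (roll bay fully open, 2 mm allowed), in line with the printer within 0.12 rad, with the snap tab out again (x of cover in the frame of printer between 0.034 and 0.062 m and z of cover in the frame of printer between 0.08 and 0.088 m and angle between cover's own z axis and vertical below 0.06 rad and angle between the x axis of cover and the x axis of printer, either way round below 0.12 rad and value of joint tab below 0.002 m and linear speed of cover below 0.02 m/s); the robot touches nothing.
It fails at once if the cover is lifted (12 mm or more) or tipped up (0.3 rad) (z of cover in the frame of printer above 0.096 m or angle between cover's own z axis and vertical above 0.3 rad).
It fails at once if another thing on the desk is moved by more than 25 mm (distance of any of spare_roll, scanner, stapler_l, marker_l, tape_l, punch from where it was at the start of the episode above 0.025 m).
It also fails if it takes over 38 s, if anything falls off the work surface, if the arm or the gripper's body presses on something with over 40 N, if the wrist force passes 120 N, or if a joint passes its speed limit or range.

## Working session

There is one attempt and no reset: what is moved stays moved. The work goes in short steps, Python scripts to look and compute and a tool call to move; the robot and the scene stay as the last step left them, time stands still between calls to the robot, and variables do not carry over. Pictures are saved under pics/ and viewed, at most 10 in all, crops included, and the job is handed in when it is done.

Besides the shell and the picture viewer there is one more tool, called as name(argument=value, ...) on one line, values as JSON. arm_command: Moves the arm, as the interface text tells. Its arguments: {"type":"object","properties":{"steps":{"type":"array"}},"required":["steps"]}

```bash
mkdir -p pics
cat > h.py <<'E'
import numpy as np, cv2
from station import manip
def save(n,f,crop=None,s=1):
    p=manip.grab_frame(n); im=p[0][:,:,::-1]
    if crop: im=im[crop[1]:crop[3],crop[0]:crop[2]]
    cv2.imwrite('pics/'+f,cv2.resize(im,None,fx=s,fy=s,interpolation=2)); return p
def ray(n,u,v,z):
    c=manip.get_calibration(n);K,R,t=map(np.array,(c['intrinsics'],c['R'],c['t']))
    d=R.T@np.linalg.inv(K)@[u,v,1]; o=-R.T@t
    return o+d*(z-o[2])/d[2]
def dep(n,d,u,v):
    c=manip.get_calibration(n);K,R,t=map(np.array,(c['intrinsics'],c['R'],c['t']))
    return R.T@(np.linalg.inv(K)@[u,v,1]*d[int(v),int(u)]-t)
E
python3 - <<'E'
from h import *
a=save('scene','s.png'); b=save('side','d.png')
np.savez('f.npz',a=a[0],ad=a[1],b=b[0],bd=b[1])
for n,p in(('scene',a),('side',b)):
    h=cv2.cvtColor(p[0],cv2.COLOR_RGB2HSV); m=cv2.inRange(h,(5,150,120),(22,255,255))
    k,l,s,c=cv2.connectedComponentsWithStats(m)
    for i in range(1,k):
        if s[i,4]>25: print(n,s[i],c[i].round(1),dep(n,p[1],*c[i]).round(3),ray(n,*c[i],.094).round(3))
s=manip.read_state();print(s['t'],s['ee_pos'],s['tcp_rot'],manip.tcp_to_grasp)
cv2.imwrite('pics/both.png',np.hstack([cv2.resize(x[0],(400,300)) for x in(a,b)])[:,:,::-1])
E
```

```text
scene [275 191  15   8  72] [281.9 194.5] [0.47  0.012 0.093] [0.468 0.015 0.094]
scene [308 200  14   5  57] [314.4 202.1] [ 0.453 -0.144  0.024] [ 0.357 -0.028  0.094]
scene [  86  207   34   77 1836] [102.4 244.9] [0.484 0.632 0.119] [0.527 0.619 0.094]
scene [241 232  15  10  80] [247.5 236.3] [0.412 0.214 0.026] [0.323 0.289 0.094]
side [191  95  19  49 726] [200.1 118.9] [0.508 0.582 0.12 ] [0.522 0.626 0.094]
side [206 193  15   9 106] [213.2 197.4] [0.42  0.201 0.022] [0.39  0.114 0.094]
side [242 205  16  12 112] [249.3 210.1] [0.472 0.005 0.096] [0.473 0.008 0.094]
side [262 253  12  14 130] [267.5 260. ] [ 0.457 -0.166  0.039] [ 0.432 -0.216  0.094]
0.1 [0.20267755 0.51079184 0.23022347] [ 1.87767278e-01  9.82212995e-01 -1.00351979e-03 -2.74819404e-04] -0.0187
```

View pics/s.png

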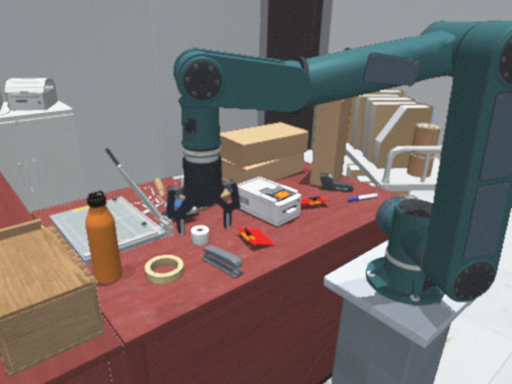

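View pics/d.png

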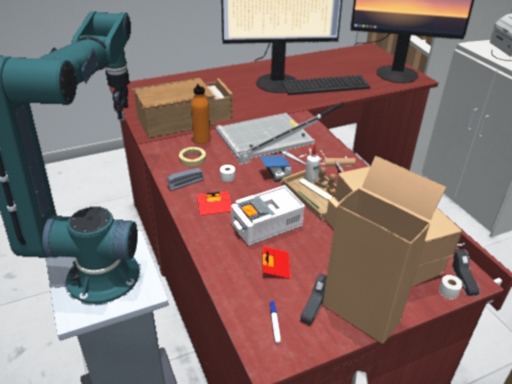

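The side view shows three orange pads: (249,210) on the white printer, and (213,197) and (267,260) on red plates lying on the desk. The first fits, since it is on the grey cover at z≈0.094. The red ones are look-alikes. I'll confirm with a crop and get the printer's yaw.

Run:
```python
from h import *
f=np.load('f.npz')
cv2.imwrite('pics/c.png',cv2.resize(np.hstack([f['b'][175:255,220:315],f['a'][170:250,225:320]]),None,fx=4,fy=4,interpolation=2)[:,:,::-1])
for n,k in(('side','b'),('scene','a')):
    d=f[k+'d'];c=manip.get_calibration(n);K,R,t=map(np.array,(c['intrinsics'],c['R'],c['t']))
    v,u=np.mgrid[:384,:512];P=(np.linalg.inv(K)@np.stack([u.ravel(),v.ravel(),np.ones(u.size)])*d.ravel()-t[:,None])
    X=(R.T@P).T
    m=(X[:,2]>.074)&(X[:,2]<.112)&(abs(X[:,0]-.53)<.17)&(abs(X[:,1]-.01)<.14)&(d.ravel()>0)
    mm=cv2.morphologyEx((m.reshape(384,512)*255).astype(np.uint8),cv2.MORPH_OPEN,np.ones((3,3)))
    kk,l,s,cc=cv2.connectedComponentsWithStats(mm);i=1+np.argmax(s[1:,4]);Y=X[(l==i).ravel()]
    print(n,s[i],len(Y),cv2.minAreaRect(Y[:,:2].astype(np.float32)))
```

```text
side [ 231  186   73   42 1701] 1701 ((0.540840744972229, 0.01652427390217781), (0.2098904550075531, 0.13160483539104462), 4.99684476852417)
scene [ 238  178   63   29 1018] 1018 ((0.5371229648590088, 0.019688040018081665), (0.20965418219566345, 0.1286749541759491), 4.8597025871276855)
```

View pics/c.png

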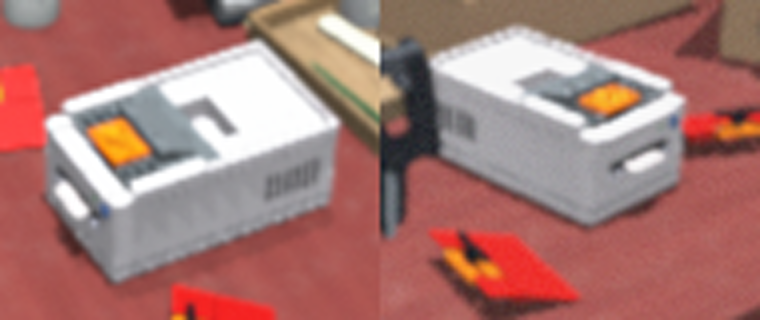

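The crop confirms it. The orange tab sits at the front of the grey cover on the white printer, with its mouth towards the robot. The red plates are look-alikes. Printer yaw is about +0.087, and the tab is at about (0.471, 0.011). I'm moving over it with the fingers shut.

arm_command(steps=[[0,-3.7,-3.1,0,0,0,-0.06],[0,-7.4,-6.2,0,0,0,-0.12],[0,-11.1,-9.3,0,0,0,-0.18],[0,-14.8,-12.4,0,0,0,-0.24],[0,-18.5,-15.5,0,0,0,-0.3]])

```text
t: 0.6
ee_pos: [0.3179, 0.2971, 0.2308]
tcp_rot: [0.037, 0.999, -0.0, -0.0]
ft_force: [1.4, -0.2, -0.0]
opening: 0.143
gripper_force: 0.0
```

```bash
cat > go.py <<'E'
import sys
from h import *
from scipy.spatial.transform import Rotation as Rn
s=manip.read_state(); R=Rn.from_quat(s['tcp_rot']); T=np.array([float(a) for a in sys.argv[1:4]])
y=0.087; X=np.array([-np.cos(y),-np.sin(y),0]);Y=np.array([-np.sin(y),np.cos(y),0]);W=Rn.from_matrix(np.c_[X,Y,[0,0,-1]])
print(s['t'],np.round(s['ee_pos'],4),np.round(s['ft_force'],2),s['opening'],np.round(s['joint_pos'],2))
print('shift cm',(100*R.inv().apply(T-s['ee_pos'])).round(2),'turn',(R.inv()*W).as_rotvec().round(3))
E
python3 go.py .474 .011 .13
```

```text
0.6 [0.3179 0.2971 0.2308] [ 1.41 -0.22 -0.01] 0.14317654937420143 [ 0.62 -0.17  1.62 -0.    1.69 -0.87]
shift cm [-17.7  -27.36  10.09] turn [-0.    -0.    -0.162]
```

arm_command(steps=[[0,-2.4,-3.8,0.5,0,0,-0.02],[0,-4.8,-7.6,1,0,0,-0.05],[0,-7.2,-11.4,2,0,0,-0.08],[0,-9.6,-15.2,3,0,0,-0.1],[0,-12,-19,4,0,0,-0.12]])

```text
t: 1.1
ee_pos: [0.4228, 0.0984, 0.1907]
tcp_rot: [-0.021, 1.0, 0.0, 0.0]
ft_force: [1.8, 0.6, 0.3]
opening: 0.006
gripper_force: 0.0
```

```bash
python3 go.py .474 .011 .13
```

```text
1.1 [0.4228 0.0984 0.1907] [1.76 0.63 0.27] 0.006057353739255953 [ 0.1  -0.16  1.69  0.    1.61 -1.52]
shift cm [-4.74 -8.95  6.07] turn [ 0.     0.    -0.044]
```

arm_command(steps=[[0,-1.6,-3,2,0,0,-0.02],[0,-3.2,-6,4,0,0,-0.04],[0,-4.6,-8.4,5,0,0,-0.044],[0,-4.6,-8.6,5.8,0,0,-0.044],[0,-4.6,-8.6,5.8,0,0,-0.044]])

```text
t: 1.6
ee_pos: [0.4708, 0.016, 0.1313]
tcp_rot: [-0.042, 0.999, 0.001, -0.002]
ft_force: [-0.3, -0.2, -0.3]
opening: 0.001
gripper_force: 0.0
```

```bash
python3 go.py .474 .011 .13
python3 - <<'E'
from h import *
w=save('wrist','w.png'); b=save('side','d2.png',(215,150,325,250),5)
print(manip.get_calibration('wrist'))
np.savez('w.npz',w=w[0],d=w[1])
E
```

```text
1.6 [0.4708 0.016  0.1313] [-0.31 -0.17 -0.34] 0.001234966800084711 [-0.09 -0.04  1.7   0.    1.49 -1.74]
shift cm [-0.27 -0.52  0.13] turn [ 0.001 -0.004 -0.002]
{'intrinsics': array([[297.31863964,   0.        , 254.51646361],
       [  0.        , 297.31863964, 192.56605711],
       [  0.        ,   0.        ,   1.        ]]), 'hand_eye': array([[ 4.87400946e-04, -9.52887449e-01, -3.03323707e-01,
         7.62003338e-02],
       [ 9.99999723e-01,  2.93744428e-04,  6.84072587e-04,
        -5.86465888e-04],
       [-5.62744534e-04, -3.03323956e-01,  9.52887329e-01,
        -1.43940542e-01],
       [ 0.00000000e+00,  0.00000000e+00,  0.00000000e+00,
         1.00000000e+00]])}
```

View pics/w.png

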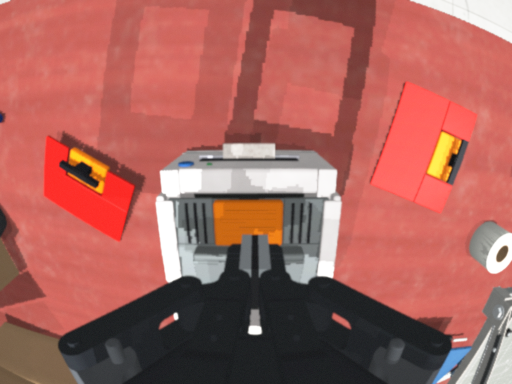

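View pics/d2.png

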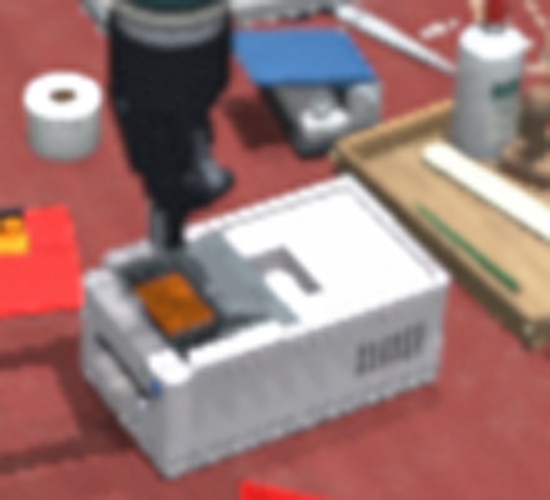

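The wrist view shows the tab at about (249,222), with its rear edge at row 246 and the fingertips at about (256,240). I'll compute the tab edges from this view.

Run:
```python
from h import *
from scipy.spatial.transform import Rotation as Rn
w=np.load('w.npz')['w'];h=cv2.cvtColor(w,cv2.COLOR_RGB2HSV)
m=cv2.inRange(h,(5,150,100),(20,255,255)); k,l,s,c=cv2.connectedComponentsWithStats(m)
i=[i for i in range(1,k) if s[i,4]>300 and abs(c[i][0]-249)<25][0]; x,y,ww,hh,_=s[i]; print(s[i])
st=manip.read_state();R=Rn.from_quat(st['tcp_rot']);C=manip.get_calibration('wrist');K=C['intrinsics'];H=np.array(C['hand_eye'])
ex=np.array([np.cos(.087),np.sin(.087)]);ey=np.array([-ex[1],ex[0]])
def cast(u,v,z):
    a=np.array([u-K[0,2],v-K[1,2]])/K[0,0];r=np.linalg.norm(a);d=np.r_[a/r*np.sin(r),np.cos(r)]
    o=R.apply(H[:3,3])+st['ee_pos'];d=R.apply(H[:3,:3]@d);return (o+d*(z-o[2])/d[2])[:2]
def rel(p): q=p-np.array(st['ee_pos'])[:2]; return (1000*np.array([q@ex,q@ey])).round(1)
for n,u,v,z in(('front L',x,y,.094),('front R',x+ww,y,.094),('rear L',x,y+hh,.094),('rear R',x+ww,y+hh,.094),('stop base',x+5,y+hh+2,.088),
 ('fenceL f',157,196,.093),('fenceL r',167,280,.093),('fenceR f',340,196,.093),('fenceR r',332,275,.093)):
    p=cast(u,v,z);print(n,p.round(4),'rel TCP in printer axes mm',rel(p))
```

```text
[ 213  199   70   47 2804]
front L [ 0.4606 -0.0118] rel TCP in printer axes mm [-13.5 -27.6]
front R [0.4566 0.0339] rel TCP in printer axes mm [-13.5  18.2]
rear L [ 0.4954 -0.0105] rel TCP in printer axes mm [ 21.3 -29.4]
rear R [0.491  0.0381] rel TCP in printer axes mm [21.1 19.4]
stop base [ 0.4999 -0.0075] rel TCP in printer axes mm [ 26.  -26.8]
fenceL f [ 0.4623 -0.0506] rel TCP in printer axes mm [-15.1 -66.4]
fenceL r [ 0.53   -0.0457] rel TCP in printer axes mm [ 52.7 -67.5]
fenceR f [0.4516 0.0724] rel TCP in printer axes mm [-15.2  57. ]
fenceR r [0.514  0.0788] rel TCP in printer axes mm [47.6 58. ]
```

arm_command(steps=[[0,-0.5,-0.5,1,0,0,0],[0,-0.5,-0.5,2,0,0,0],[0,-0.5,-0.5,3,0,0,0],[0,-0.5,-0.5,3.2,0,0,0],[0,-0.5,-0.5,3.2,0,0,0]])

```text
t: 2.2
ee_pos: [0.4768, 0.0119, 0.1003]
tcp_rot: [-0.043, 0.999, 0.0, -0.001]
ft_force: [0.8, 0.2, -0.8]
opening: 0.001
gripper_force: 0.0
```

```bash
python3 go.py .4757 .0115 .0895
```

```text
2.2 [0.4768 0.0119 0.1003] [ 0.81  0.22 -0.81] 0.0007280376503704274 [-0.09 -0.01  1.73  0.    1.42 -1.75]
shift cm [ 0.11 -0.03  1.08] turn [ 0.    -0.002 -0.   ]
```

arm_command(steps=[[0,0.05,0,0.4,0,0,0],[0,0.05,0,0.7,0,0,0],[0,0.05,0,0.9,0,0,0],[0,0.05,0,1.05,0,0,0],[0,0.05,0,1.05,0,0,0]])

```text
t: 2.7
ee_pos: [0.4772, 0.0116, 0.0914]
tcp_rot: [-0.043, 0.999, 0.0, 0.0]
ft_force: [-1.7, 0.5, 4.5]
opening: 0.0
gripper_force: 2.3
```

arm_command(steps=[[0,0,0,0.15,0,0,0],[0,0,0,0.27,0,0,0],[0,0,0,0.27,0,0,0],[0,0,0,0.27,0,0,0]])

```text
t: 3.1
ee_pos: [0.4772, 0.0116, 0.0889]
tcp_rot: [-0.043, 0.999, -0.0, 0.0]
ft_force: [-2.1, 0.2, 6.2]
opening: 0.004
gripper_force: 3.1
```

The tab is about 5 mm in. Now I push back.

arm_command(steps=[[0,-0.2,0,0,0,0,0],[0,-0.5,0,0,0,0,0],[0,-0.9,0,0,0,0,0],[0,-1.3,0,0,0,0,0],[0,-1.7,0,0,0,0,0]])

```text
t: 3.6
ee_pos: [0.4926, 0.0128, 0.0884]
tcp_rot: [-0.043, 0.999, -0.0, -0.002]
ft_force: [-6.3, -0.2, 7.4]
opening: 0.002
gripper_force: 4.6
```

arm_command(steps=[[0,-0.5,0,-0.04,0,0,0],[0,-1.0,0,-0.04,0,0,0],[0,-1.5,0,-0.04,0,0,0],[0,-2.0,0,-0.04,0,0,0],[0,-2.5,0,-0.04,0,0,0]])

```text
t: 4.1
ee_pos: [0.5177, 0.015, 0.0886]
tcp_rot: [-0.043, 0.999, -0.0, -0.002]
ft_force: [-6.1, -0.5, 6.0]
opening: -0.005
gripper_force: 4.2
```

```bash
python3 go.py .5668 .0195 .0890
python3 - <<'E'
from h import *
save('wrist','w2.png')
E
```

```text
4.1 [0.5177 0.015  0.0886] [-6.08 -0.54  5.99] -0.005048509464102679 [-0.08  0.09  1.65 -0.    1.4  -1.74]
shift cm [-4.93  0.03 -0.05] turn [-0.    -0.003 -0.001]
```

View pics/w2.png

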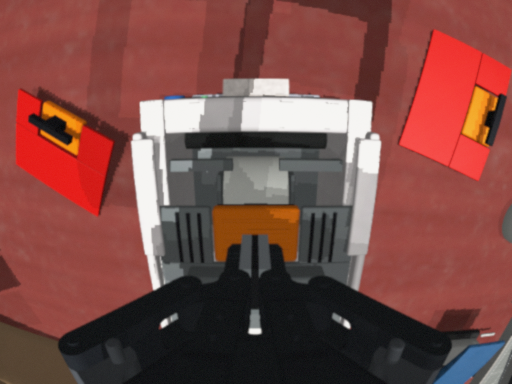

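The cover is sliding straight. Its front edge is at row 206, and the bay is opening at rows 155–205. I keep pushing about 50 mm more.

arm_command(steps=[[0,-1.0,0,-0.02,0,0,0],[0,-2.0,0,-0.02,0,0,0],[0,-3.0,0,-0.02,0,0,0],[0,-4.0,0,-0.02,0,0,0],[0,-4.8,0,-0.02,0,0,0]])

```text
t: 4.65
ee_pos: [0.5643, 0.019, 0.0887]
tcp_rot: [-0.043, 0.999, -0.0, -0.004]
ft_force: [-25.5, -2.1, 20.9]
opening: 0.001
gripper_force: 16.2
```

arm_command(steps=[[0,-0.1,0,0,0,0,0],[0,-0.1,0,0,0,0,0]])

```text
t: 4.85
ee_pos: [0.5642, 0.019, 0.0888]
tcp_rot: [-0.043, 0.999, -0.0, -0.005]
ft_force: [-12.1, -1.8, 10.0]
opening: 0.002
gripper_force: 9.5
```

```bash
python3 go.py .5668 .0195 .0890
python3 - <<'E'
from h import *
from scipy.spatial.transform import Rotation as Rn
st=manip.read_state();w=save('wrist','w3.png')[0];h=cv2.cvtColor(w,cv2.COLOR_RGB2HSV)
m=cv2.inRange(h,(5,150,100),(20,255,255)); k,l,s,c=cv2.connectedComponentsWithStats(m)
i=[i for i in range(1,k) if s[i,4]>300 and abs(c[i][0]-256)<25][0];x,y,ww,hh,_=s[i];print(s[i])
R=Rn.from_quat(st['tcp_rot']);C=manip.get_calibration('wrist');K=C['intrinsics'];H=np.array(C['hand_eye'])
for u in(x,x+ww):
    a=np.array([u-K[0,2],y-K[1,2]])/K[0,0];r=np.linalg.norm(a);d=np.r_[a/r*np.sin(r),np.cos(r)]
    o=R.apply(H[:3,3])+st['ee_pos'];d=R.apply(H[:3,:3]@d);p=(o+d*(.089-o[2])/d[2])[:2]
    print('front corner',p.round(4),'travel mm',1000*((p-[.4586,.011])@[np.cos(.087),np.sin(.087)]))
E
```

```text
4.85 [0.5642 0.019  0.0888] [-12.06  -1.84   9.98] 0.0017318628035426005 [-0.07  0.2   1.54 -0.    1.42 -1.72]
shift cm [-0.27  0.03 -0.02] turn [-0.    -0.009 -0.001]
[ 213  206   86   55 3358]
front corner [ 0.5431 -0.0049] travel mm 82.80111100435971
front corner [0.5393 0.0396] travel mm 82.82934235545916
```

arm_command(steps=[[0,-0.2,0,-0.02,0,0,0],[0,-0.3,0,-0.02,0,0,0],[0,-0.4,0,-0.02,0,0,0],[0,-0.5,0,-0.02,0,0,0]])

```text
t: 5.3
ee_pos: [0.5642, 0.019, 0.0888]
tcp_rot: [-0.043, 0.999, -0.001, -0.01]
ft_force: [-25.7, -2.9, 18.7]
opening: -0.001
gripper_force: 16.9
```

It is blocked at about 83 mm of travel, which is enough. I back off, lift the hand away and check.

arm_command(steps=[[0,0.3,0,0,0,0,0],[0,0.7,0,0,0,0,0],[0,0.8,0,-0.4,0,0,0],[0,0.8,0,-1.5,0,0,0],[0,0.8,0,-4,0,0,0]])

```text
t: 5.8
ee_pos: [0.5635, 0.0193, 0.127]
tcp_rot: [-0.043, 0.999, 0.0, -0.002]
ft_force: [-0.5, 0.9, 0.5]
opening: 0.002
gripper_force: 0.0
```

arm_command(steps=[[0,1,0,-3,0,0,0],[0,2,0,-6,0,0,0],[0,2,0,-6,0,0,0],[0,2,0,-6,0,0,0],[0,2,0,-6,0,0,0]])

```text
t: 6.3
ee_pos: [0.5445, 0.0175, 0.1876]
tcp_rot: [-0.043, 0.999, 0.0, -0.001]
ft_force: [0.5, -0.0, -0.6]
opening: 0.001
gripper_force: 0.0
```

```bash
python3 go.py .5668 .0195 .0890
python3 - <<'E'
from h import *
from scipy.spatial.transform import Rotation as Rn
st=manip.read_state();w=save('wrist','w4.png')[0];h=cv2.cvtColor(w,cv2.COLOR_RGB2HSV)
m=cv2.inRange(h,(5,150,100),(20,255,255)); k,l,s,c=cv2.connectedComponentsWithStats(m)
R=Rn.from_quat(st['tcp_rot']);C=manip.get_calibration('wrist');K=C['intrinsics'];H=np.array(C['hand_eye'])
for i in [i for i in range(1,k) if s[i,4]>300 and abs(c[i][0]-256)<40]:
  x,y,ww,hh,_=s[i];print(s[i])
  for u in(x,x+ww):
    a=np.array([u-K[0,2],y-K[1,2]])/K[0,0];r=np.linalg.norm(a);d=np.r_[a/r*np.sin(r),np.cos(r)]
    o=R.apply(H[:3,3])+st['ee_pos'];d=R.apply(H[:3,:3]@d);p=(o+d*(.094-o[2])/d[2])[:2]
    print('front corner',p.round(4),'travel mm',1000*((p-[.4586,.011])@[np.cos(.087),np.sin(.087)]))
b=save('side','d4.png',(215,150,325,250),5)
E
```

```text
6.3 [0.5445 0.0175 0.1876] [ 0.51 -0.02 -0.64] 0.0013176269051909818 [-0.07  0.09  1.45  0.    1.6  -1.73]
shift cm [-2.25 -0.    9.85] turn [ 0.001 -0.002 -0.001]
[ 228  190   54   36 1771]
front corner [ 0.5435 -0.0052] travel mm 83.13356136782969
front corner [0.5396 0.0399] travel mm 83.15939040791395
```

View pics/w4.png

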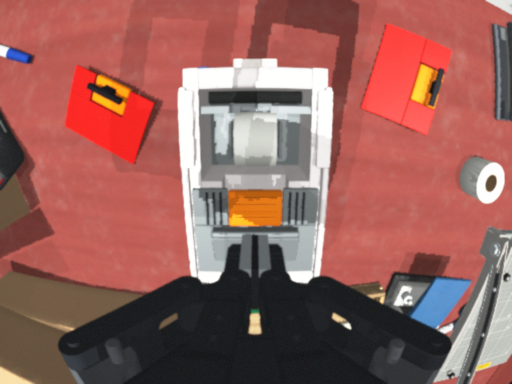

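View pics/d4.png

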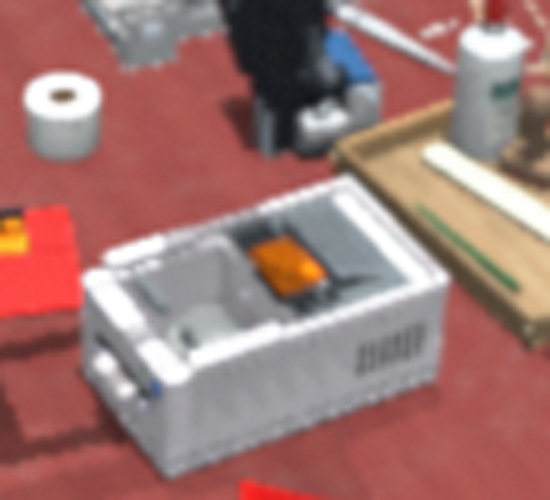

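Both views show the bay fully open. The cover lies flat and in line after about 83 mm of travel, with the orange tab at (255,208) sprung back out. Nothing else has moved.

```bash
python3 -c "
from station import manip; print(manip.hand_in())"
```

```text
the job is handed in; nothing more can be done
None
```

I pressed the tab in, pushed the cover back about 83 mm (it would go no further, short of the expected 98 mm) so the roll bay is fully open, took the hand clear and handed the job in; the hand-in gave no verdict.

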